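Clear the carton closer's catch tray, then hold its run lever half-way

TASK

Take the two sealed cartons out of the carton closing machine's catch tray and stand them upright in the grey tote, leaving the round tin in the tray. Then press the spring-loaded hold-to-run lever half-way down, until its arm lies level and the top of its round paddle is flush with the top of the thin fixed post beside it, and finish while still holding it there: do not let it go, and never push it down to its bottom stop. Leave the tin and the bowls, glass, spoon and phone where they are.

Things in the scene. Friction and masses are not known exactly. Their poses are not given: they have to be found in the camera images.
- carton1_center (a point): sealed rectangular brown cardboard carton with a pale paper band and paper tape on top, 45 x 65 x 85 mm high (own x, y, z; the 45 mm side along its own x is the one to grip), about 0.1 to 0.2 kg, standing upright in the catch tray; the point is its centre, half-way up. Both cartons are alike
- carton2_center (a point): sealed rectangular brown cardboard carton with a pale paper band and paper tape on top, 45 x 65 x 85 mm high (own x, y, z; the 45 mm side along its own x is the one to grip), about 0.1 to 0.2 kg, standing upright in the catch tray; the point is its centre, half-way up. Both cartons are alike
- tin_center (a point): round sample tin, 54 mm diameter, 85 mm high, standing in the same catch tray in line with the cartons (any of the three places, centres about 105 mm apart), to be left there; the point is its centre, half-way up
- machine: carton closing machine, fixed. Its origin is the centre of the underside of its shallow open steel catch tray: 166 (x) x 332 (y) mm outside, walls 6 mm thick and 28 mm high, floor 6 mm thick. Beyond the tray's +y end come a short chute and then the white housing (own y from 215 to 415 mm, x from -120 to 180 mm, 220 mm high)
- tote: open grey plastic tote, fixed to the table, 262 (x) x 202 (y) x 70 mm high outside, walls and floor 6 mm thick; origin at the centre of its underside. It and the lever station may change places
- station: fixed hold-to-run station on a dark base plate 12 mm thick; origin on the table right under the centre of the lever's paddle. The lever is hinged 120 mm from there along the station's +x, at 95 mm height, between two grey cheeks that rise to 115 mm
- paddle_top (a point): centre of the top face of the lever's round black paddle (54 mm diameter, 16 mm thick), to be pressed straight down; it moves with the lever: about 121 mm above the table when released (face tilted 0.15 rad), 103 mm when the lever is level, 85 mm at the bottom stop. The fixed steel post (14 mm diameter, top at 103 mm) stands 46 mm from the paddle's centre on the station's -y side
- lever (a joint): travel of the spring-loaded lever in rad: 0 released (up), 0.15 half-way (level), 0.30 at the bottom stop. Arm 120 mm from hinge to paddle centre, so about 18 mm of paddle travel to half-way. It springs back when let go; pressing at the paddle's centre takes about 4 N to start, 8 N half-way, 12 N at the bottom
- bowl1: open white ceramic cupping bowl, 90 mm across the rim, 62 mm high, bystander; origin at the centre of its underside, near the catch tray
- bowl2: open white ceramic cupping bowl, 90 mm across the rim, 62 mm high, bystander; origin at the centre of its underside
- bowl3: open white ceramic cupping bowl, 90 mm across the rim, 62 mm high, bystander; origin at the centre of its underside
- glass: open drinking glass, 72 mm across, 90 mm high, bystander; origin at the centre of its underside
- spoon: steel cupping spoon, 170 mm long, lying flat along its own x, bystander
- phone: flat black phone, 150 x 75 x 9 mm, bystander; origin at the centre of its underside

How it is judged:
On the way, in this order (a step that is already met when the one before it is completed fails the run):
1. both cartons stand upright in the tote, released and at rest (x of carton1_center in the frame of tote between -0.112 and 0.112 m and y of carton1_center in the frame of tote between -0.085 and 0.085 m and height (world z) of carton1_center between 0.04 and 0.056 m and angle between each of carton1_center, carton2_center's own z axis and vertical below 0.2 rad and contact force between each of the fingers, the arm and carton1 below 0.2 N and linear speed of each of carton1, carton2 below 0.03 m/s and x of carton2_center in the frame of tote between -0.112 and 0.112 m and y of carton2_center in the frame of tote between -0.085 and 0.085 m and height (world z) of carton2_center between 0.04 and 0.056 m and contact force between each of the fingers, the arm and carton2 below 0.2 N), for 0.2 s.
2. the lever is pressed and held half-way (value of joint lever between 0.105 and 0.195 rad and contact force between any of the fingers, the arm and lever above 4 N), for 0.5 s.
At the end, for the whole second after the job is handed in: Both cartons stand upright (0.2 rad) on the tote's floor, released and at rest; the robot still presses the lever with over 4 N and it rests at half travel, 0.105 to 0.195 rad (paddle within about 5 mm of the post's top); the tin stands within 30 mm of its place (all of step 1 and all of step 2 and velocity of joint lever between -0.1 and 0.1 rad/s and distance of tin_center from where it was at the start of the episode below 0.03 m and angle between tin_center's own z axis and vertical below 0.2 rad); the arm keeps its last pose, push and grip.
It fails at once if the lever is pushed down to its bottom stop (over 0.28 rad) (value of joint lever above 0.28 rad).
It fails at once if the tin or a bystander is moved by more than 30 mm or tipped (distance of any of tin_center, bowl1, bowl2, bowl3, glass, spoon, phone from where it was at the start of the episode above 0.03 m or angle between any of tin_center, bowl1, bowl2, bowl3, glass's own z axis and vertical above 0.4 rad).
It also fails if it takes over 72 s, if anything falls off the work surface, if the arm or the gripper's body presses on something with over 40 N, if the wrist force passes 120 N, or if a joint passes its speed limit or range.

ROBOT

A 7-joint arm with a two-finger parallel gripper is mounted at the origin on the work surface. World frame = base frame: x ahead of the robot, y to its left, z up, the work surface at z = 0. Lengths are in m, angles in rad, forces in N, time in s.
With the tool pointing down it reaches from about 0.425 to 0.95 m from the base axis. Payload 4.7 kg.
Tool frame: the origin (TCP) lies on the centre line of the jaws, within the pads' length; the fingertips stand robot.nose_length ahead of it and the grasp point (between the pads) lies 8 mm behind it (robot.nose_length is the distance from the TCP to the fingertips, in m); z points along the fingers, y is the line along which they close (so a half turn about z gives the same grasp; the last joint's range is limited). The gripper opens to 85 mm and grips with 20 to 120 N. Pads are 22 mm wide; open, the fingers measure 114 mm over their backs; the gripper's body (76 mm by 85 mm) begins 54 mm behind the grasp point. The pads swing forward as they close: fully open they stand 13 mm farther back than shut.
Start: joints at [-1.372, 0.469, -0.049, 1.532, 0.024, 1.141, -0.082], TCP at [0.152, 0.658, 0.242] pointing down, gripper open.
Joint ranges: [-2.59, 2.59], [-0.33, 1.99], [-1.39, 1.29], [0.1, 2.45], [-1.04, 4.18], [0.21, 1.99], [-2.66, 2.66]. Speed limits (rad/s): [2.57, 2.57, 3.14, 3.14, 3.14, 3.14, 3.14].

INTERFACE

Orientations are given as [roll, pitch, yaw] about the fixed x, y, z axes, in that order (R = Rz(yaw) Ry(pitch) Rx(roll)).
In Python, from plant import robot gives the robot as it stands. Calls block until the motion is done:
- robot.goto(position, orientation): joint-space move of the TCP to a pose.
- robot.move_straight(position, vel=0.15, attitude=None, contact_N=None): straight line of the TCP; attitude=None keeps the orientation; vel is the mean speed in m/s. With contact_N (N) it stops when the force on the tool has changed by that much, and returns True; else False.
- robot.move_joints(angles): joint-space move.
- robot.grip(opening, strength=None): opening from 0.0 (shut) to 1.0 (fully open); strength is the grip in N (None keeps the last); returns when the fingers have stopped.
- robot.sleep(seconds).
- robot.inverse_kinematics(position, orientation): joint angles nearest the present ones, or None.
- robot.sense(): the state.
- robot.grab_frame(name): name is "scene" or "side" or "wrist"; returns a dict with "image" (400x640x3 uint8, red, green, blue), "range_z" (400x640 float32, m along the optical axis (not along the pixel's ray), 0 where there is no reading), "fx", "fy", "cx", "cy" (pixels), "R" (3x3) and "t" (3): a world point X has camera coordinates R X + t. Camera axes: x right, y down, z forward; pixel columns grow to the right and rows downward; lengths in m; the calibration is good to about 2 mm. A picture is of the moment at which its call begins.
A pose or a line that the arm cannot do raises robot.IKError and nothing moves.
- robot.close_job(): hands the job in; it is judged then, once.
The state is a dict: "t": time; "joint_pos": joint angles; "joint_velocities": joint speeds; "effort": joint torques, N m; "tcp_pos": TCP position; "tcp_rot": TCP orientation; "wrist_force": force on the tool from outside, world axes, zero at the start; "torque": the same for the moment, N m; "opening": opening from 0.0 (shut) to 1.0 (fully open); "gripper_force": force on a finger pad.
Only numpy, scipy, OpenCV 4.12 (cv2) and the standard library are available. Lean on these libraries where they do the work, as an engineer would, in place of code of your own. Each camera call takes 0.05 s, during which the arm holds its last target. There are 200 camera calls.

## Working session

There is one attempt and no reset: what is moved stays moved. The work goes in short steps, each a Python script; the robot and the scene stay as the last script left them, time stands still between calls to the robot, and variables do not carry over. Pictures are saved under pics/ and viewed, at most 10 in all, crops included, and the job is handed in when it is done.

```bash
mkdir -p pics; ls; cat > h.py <<'E'
import numpy as np, cv2
from plant import robot
def snap(n,f):
    d=robot.grab_frame(n); cv2.imwrite(f'pics/{f}.png',cv2.cvtColor(d['image'],cv2.COLOR_RGB2BGR)); np.savez(f'pics/{f}.npz',**d); return d
def cloud(d):
    z=d['range_z']; v,u=np.mgrid[:z.shape[0],:z.shape[1]]
    c=np.stack([(u-d['cx'])/d['fx']*z,(v-d['cy'])/d['fy']*z,z],-1)
    P=(c-d['t'])@d['R']; P[z==0]=np.nan; return P
E
python3 - <<'E'
from h import *
for n in("scene","side","wrist"):
    d=snap(n,n+'0'); print(n,-d['R'].T@d['t'],d['R'][2])
s=robot.sense();print(s['t'],s['tcp_pos'],s['tcp_rot'],robot.nose_length,s['wrist_force'])
E
```

```text
pics
scene [1.52800809 0.24524362 0.90051249] [-0.7448433  -0.24887921 -0.6190861 ]
side [ 0.5386224  -1.02051152  1.28659878] [ 0.02109744  0.61638361 -0.78716335]
wrist [0.08744887 0.67106958 0.37292537] [ 0.25962052 -0.06098886 -0.96378293]
0.15 [0.1523259  0.65717313 0.24152033] [-3.14013817e+00  5.16881461e-05  2.91384071e+00] 0.011 [-0.79927427  0.36435181  0.06625631]
```

View pics/scene0.png

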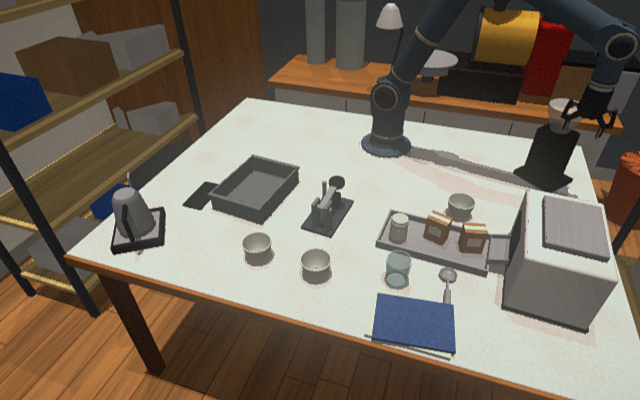

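View pics/side0.png

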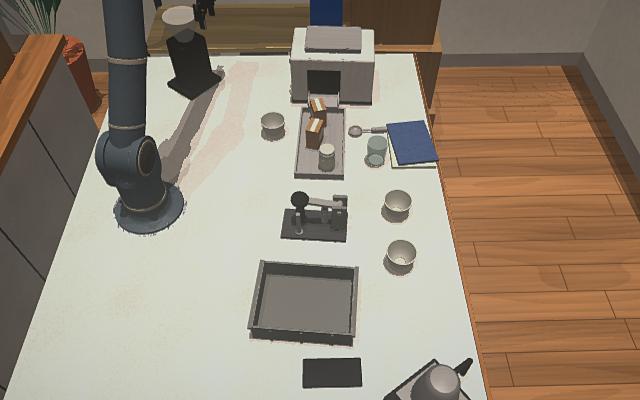

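The scene camera shows the tray with the tin (400,228) and cartons at (437,228) and (473,238). The tote is at (255,188) and the lever paddle at (337,182). In the side view the cartons are at (318,108) and (314,132), the tin at (327,155), the paddle at (300,199), the post at about (298,230) and the tote at (305,300).

```bash
cat > m.py <<'E'
from h import *
D={n:dict(np.load(f'pics/{n}0.npz')) for n in('scene','side')}
C={n:cloud(d) for n,d in D.items()}
def roi(n,u0,v0,u1,v1,z0,z1):
    p=C[n][v0:v1,u0:u1].reshape(-1,3); return p[(p[:,2]>z0)&(p[:,2]<z1)]
def rect(p,l):
    r=cv2.minAreaRect((p[:,:2]*1000).astype(np.float32)); print(l,len(p),np.round(p[:,2].mean(),4),[np.round(x,1) for x in r],'med',np.round(np.median(p,0),4))
for n,b in {'scene':{'tin':(385,205,415,245),'cA':(421,205,453,246),'cB':(456,216,492,256)},'side':{'cFar':(307,94,330,115),'cNear':(303,115,325,150),'tin':(316,142,338,172)}}.items():
    for k,q in b.items(): rect(roi(n,*q,.084,.100),n+' '+k)
rect(roi('scene',205,145,305,225,.062,.078),'scene tote rim'); rect(roi('side',240,255,365,345,.062,.078),'side tote rim')
rect(roi('scene',325,170,348,192,.108,.135),'sc paddle'); rect(roi('side',288,188,311,212,.108,.135),'side paddle')
rect(roi('side',275,205,350,245,.006,.02),'side base'); rect(roi('scene',295,170,360,240,.006,.02),'sc base')
rect(roi('side',290,105,350,182,.02,.036),'side tray'); rect(roi('scene',370,205,495,275,.02,.036),'sc tray')
for n,k in(('scene',(447,190,476,222)),('scene',(383,245,414,290)),('side',(258,110,288,140)),('side',(365,135,388,168)),('side',(383,190,413,222))): rect(roi(n,*k,.05,.1),n+' bowl/glass')
im=[cv2.resize(cv2.cvtColor(D[n]['image'],4)[v0:v0+h,u0:u0+w],None,fx=s,fy=s,interpolation=2) for n,u0,v0,w,h,s in(('side',270,80,90,170,3.5),('scene',370,180,140,100,3.5))]
o=np.zeros((600,800,3),np.uint8); 
for i,x in zip((0,310),im): h,w=x.shape[:2]; o[:min(h,600),i:i+w]=x[:600,:800-i]
y=cv2.resize(cv2.cvtColor(D['scene']['image'],4)[165:240,295:365],None,fx=3.2,fy=3.2); o[355:595,310:534]=y
cv2.imwrite('pics/crop.png',o)
E
python3 m.py
```

```text
scene tin 174 0.0923 [array([571.8, 157.5]), array([50.1, 48.8]), np.float64(3.2)] med [0.5771 0.1573 0.0928]
scene cA 258 0.0924 [array([530.9, 271.4]), array([65.2, 51.1]), np.float64(70.0)] med [0.5374 0.2717 0.0929]
scene cB 287 0.0923 [array([546. , 376.8]), array([49.9, 66.5]), np.float64(12.2)] med [0.5499 0.3762 0.0929]
side cFar 164 0.0898 [array([544.3, 375.9]), array([44.2, 75.5]), np.float64(13.1)] med [0.5456 0.3732 0.0899]
side cNear 217 0.0898 [array([530.9, 229.4]), array([ 60. , 154.1]), np.float64(2.2)] med [0.5344 0.2638 0.09  ]
side tin 141 0.0895 [array([570.5, 155.7]), array([47.7, 50.1]), np.float64(7.8)] med [0.5691 0.1543 0.0896]
scene tote rim 833 0.0709 [array([ 497.6, -367.6]), array([208.9, 285. ]), np.float64(83.8)] med [ 0.5124 -0.3661  0.0719]
side tote rim 1343 0.0686 [array([ 499. , -369.6]), array([209.1, 278.1]), np.float64(83.8)] med [ 0.4921 -0.3845  0.0688]
sc paddle 216 0.1211 [array([497.6, -78.8]), array([54.7, 78.7]), np.float64(64.3)] med [ 0.4942 -0.0723  0.1222]
side paddle 250 0.119 [array([486.6, -75.3]), array([57.6, 53.7]), np.float64
[... 385 characters left out ...]
c tray 1065 0.0279 [array([534.7, 261.8]), array([307. , 360.1]), np.float64(15.6)] med [0.5897 0.2728 0.0284]
scene bowl/glass 262 0.0627 [array([440.6, 333.9]), array([205.6,  88. ]), np.float64(1.8)] med [0.3801 0.3268 0.0603]
scene bowl/glass 549 0.0749 [array([740.5, 185.2]), array([70.9, 69.6]), np.float64(35.9)] med [0.7335 0.1852 0.0756]
side bowl/glass 159 0.0574 [array([383.2, 329.5]), array([84.8, 94.6]), np.float64(3.4)] med [0.3845 0.3458 0.0573]
side bowl/glass 352 0.0731 [array([738. , 185.3]), array([69.9, 80. ]), np.float64(15.1)] med [0.7397 0.1913 0.0736]
side bowl/glass 203 0.0578 [array([786.2, -42.8]), array([92.9, 86.5]), np.float64(84.7)] med [ 0.7858 -0.0271  0.0581]
```

```bash
sleep 3; ls -la pics/crop.png
```

```text
-rw-r--r-- 1 agent agent 475135 Dec  2 02:39 pics/crop.png
```

View pics/crop.png

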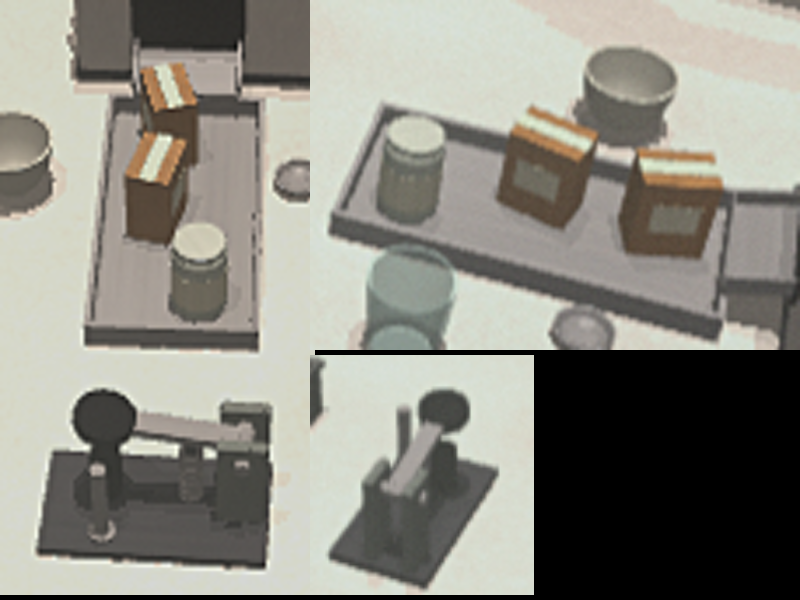

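The crop shows carton A at about (0.531,0.271) with its grip axis at -20°, and carton B at (0.545,0.376) with its grip axis at +12.5°. The tin is clear at (0.571,0.157), and the tote is centred at (0.498,-0.369), turned -6°. Sizes and heights match the data given, so I'm going for carton A.

```bash
cat >> h.py <<'E'
TA=np.radians(-6.2); TO=np.array([.498,-.3686])
def O(deg): return [np.pi,0,np.radians(deg)]
def pick(xy,deg,z=.055):
    robot.grip(1.0); robot.goto([*xy,.26],O(deg))
    robot.move_straight([*xy,.15],vel=.2)
    hit=robot.move_straight([*xy,z],vel=.1,contact_N=8)
    robot.grip(0,40); s=robot.sense(); print('hit',hit,'open',s['opening'],s['gripper_force'],s['tcp_pos'])
    robot.move_straight([*xy,.27],vel=.15); s=robot.sense(); print('lift',s['t'],s['opening'],s['gripper_force'],s['wrist_force'])
def place(dx,z=.057,deg=-6.2):
    xy=TO+dx*np.array([np.cos(TA),np.sin(TA)])
    robot.goto([*xy,.27],O(deg)); print('over',robot.sense()['opening'])
    robot.move_straight([*xy,.09],vel=.2)
    print('touch',robot.move_straight([*xy,z-.006],vel=.04,contact_N=4),robot.sense()['tcp_pos'])
    robot.grip(.9); robot.move_straight([*xy,.27],vel=.2); print(robot.sense()['t'])
E
python3 - <<'E'
from h import *
for p,d in(((.545,.376),102.5),((.545,.376),-77.5),((.531,.271),70)): print(d,robot.inverse_kinematics([*p,.055],O(d)))
pick((.531,.271),70); snap('scene','s1')
E
```

```text
102.5 [-0.8416314   0.653532    0.25051633  1.72935208 -0.21476676  0.7855713
 -0.27002025]
-77.5 [-0.41787977  0.67357585 -0.36124945  1.70102617  0.30545296  0.8229223
  2.44348533]
70 [-0.86248372  0.59537584  0.43584053  1.90231081 -0.36619408  0.72245647
 -0.56341313]
hit False open 0.5221492418914355 40.91287136077881 [0.53149883 0.27121626 0.05560834]
lift 6.1667 0.5291163650528725 40.49604892730713 [-0.50281469  0.21998264 -1.55706334]
```

View pics/s1.png

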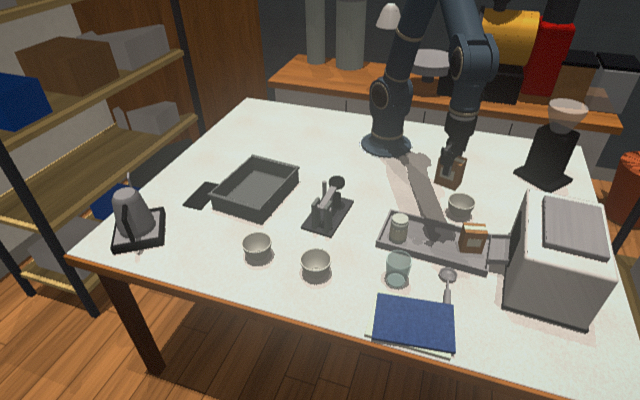

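Carton A is held at (452,168), upright. Tin and carton B haven't moved.

```bash
python3 - <<'E'
from h import *
place(.057); pick((.545,.376),102.5); place(-.057)
robot.goto([.487,-.076,.25],O(80)); print(robot.sense()['t'],robot.sense()['joint_pos'])
snap('side','s2'); snap('scene','s3')
E
```

```text
over 0.5276490904774935
touch True [ 0.55447976 -0.37435132  0.05558362]
12.0083
hit False open 0.5227512716892034 41.53415143489838 [0.54539528 0.37623046 0.05553083]
lift 18.75 0.5241073893203317 41.143620014190674 [-0.32708697  0.17260317 -1.59835221]
over 0.5207669135712293
touch True [ 0.44102333 -0.36220808  0.0553915 ]
24.875
25.9917 [-0.72972983  0.21702998  0.94424706  1.9828387  -0.2027888   1.03906491
  0.1293828 ]
```

View pics/s2.png

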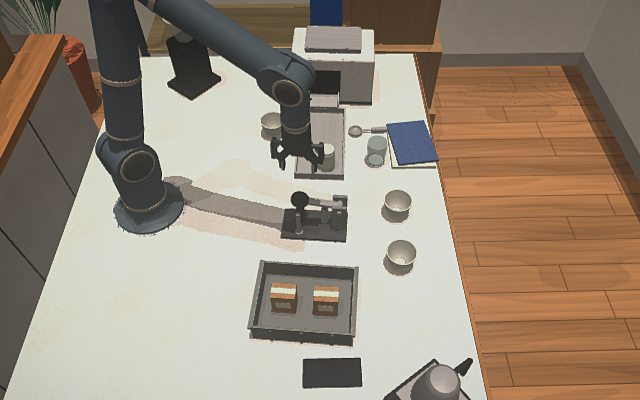

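Both cartons stand upright in the tote, at (284,297) and (326,300). The tin is still in place at (328,155). Next is the lever.

```bash
python3 - <<'E'
from h import *
p=(.487,-.076)
robot.grip(0,20); robot.move_straight([*p,.15],vel=.1); robot.sleep(.3)
f0=robot.sense()['wrist_force'][2]; print(f0)
print(robot.move_straight([*p,.118],vel=.015,contact_N=2.5))
z=robot.sense()['tcp_pos'][2]
while z>.115 or 1:
    robot.sleep(.2); s=robot.sense(); f=s['wrist_force']; print(s['t'],s['tcp_pos'],f[2]-f0,f[:2])
    if f[2]-f0>7.3 or z<.112: break
    z-=.003; robot.move_straight([*p,z],vel=.02)
snap('side','s4'); d=snap('scene','s5')
o=np.zeros((600,800,3),np.uint8)
for i,(n,u,v) in enumerate((('s4',275,170),('s5',290,150))):
    o[:600,i*400:i*400+400]=cv2.resize(cv2.imread(f'pics/{n}.png')[v:v+90,u:u+60+0],(400,600),interpolation=2)
cv2.imwrite('pics/press.png',o)
E
```

```text
0.04804721132134491
True
29.6833 [ 0.48678068 -0.07592169  0.13181792] 2.674008593295642 [0.39871892 0.63402202]
30.1833 [ 0.48655412 -0.07594142  0.12856223] 4.117285000347244 [-2.27852164  0.5739196 ]
30.6833 [ 0.48683936 -0.07597399  0.12570698] 5.126179222433617 [-2.28343439 -0.14883343]
31.1833 [ 0.48691692 -0.07601488  0.1227935 ] 5.601488948257839 [-2.57160028 -0.50619625]
31.6833 [ 0.48688182 -0.07603015  0.11984028] 5.523605364026911 [-3.43100827 -0.06643194]
32.1833 [ 0.48656889 -0.07601281  0.11679642] 7.453590816079269 [-3.49208363 -0.63531675]
```

View pics/press.png

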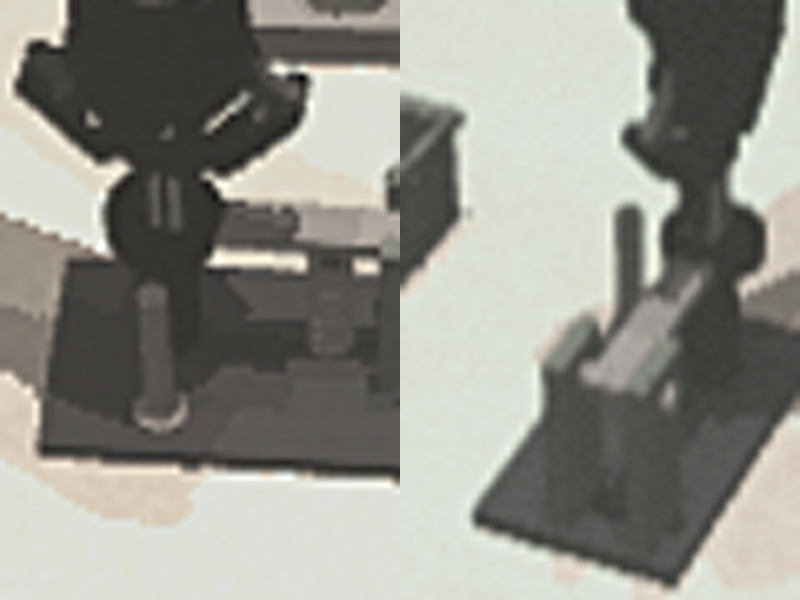

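Fingers are centred on the paddle. It's slightly above the post top: the tips are at 0.106 m and need to be at 0.103 m. First contact came at tip height 0.121 m, as expected. I'll go down the last 2.5 mm and check by depth.

```bash
python3 - <<'E'
from h import *
robot.move_straight([.487,-.076,.1142],vel=.01); robot.sleep(1.0)
s=robot.sense(); print(s['t'],s['tcp_pos'],s['wrist_force'])
for n,f,b in(('side','s6',(288,188,311,214)),('scene','s7',(328,165,350,195))):
    P=cloud(snap(n,f))[b[1]:b[3],b[0]:b[2]].reshape(-1,3); P=P[np.hypot(P[:,0]-.487,P[:,1]+.076)<.026]
    P=P[(P[:,2]>.08)&(P[:,2]<.115)]; A=np.c_[P[:,:2]-[.487,-.076],np.ones(len(P))]
    print(n,len(P),np.percentile(P[:,2],[10,50,90]),np.linalg.lstsq(A,P[:,2],rcond=None)[0])
C=cloud(dict(np.load('pics/s6.npz'))); p=C[255:345,240:365].reshape(-1,3); p=p[(p[:,2]>.083)&(p[:,2]<.097)]
for m in(p[:,0]<.5,p[:,0]>.5): print('carton',m.sum(),p[m].mean(0))
E
```

```text
33.6833 [ 0.48641851 -0.07598607  0.11431232] [-4.52910542  0.33593018  6.46617409]
side 149 [0.09254238 0.10191503 0.10767679] [-0.05387168  0.14538671  0.10253378]
scene 97 [0.09989086 0.10599947 0.10914005] [-0.11550421 -0.00721149  0.10615619]
carton 404 [ 0.44189872 -0.36512819  0.08982052]
carton 407 [ 0.55460812 -0.37715509  0.08987835]
```

```bash
python3 - <<'E'
from h import *
for _ in range(4): robot.sleep(.3); s=robot.sense(); print(s['tcp_pos'][2],s['wrist_force'])
if s['wrist_force'][2]>5: robot.close_job(); print('handed in')
E
```

```text
0.11430817071762531 [-3.58004916  0.94020134  7.51318578]
0.1143131481972585 [-3.06802314  0.47258796  7.30388646]
0.11431692438975458 [-4.00129342  0.57050139  7.01800112]
0.11432940849902211 [-4.61167691  0.7012809   7.41562422]
the job is handed in; nothing more can be done
handed in
```

I handed the job in at about 35 s of the 72 s limit: both cartons stand upright in the tote, the tin is still in the tray, and the arm is holding the lever level at about 7 N; no verdict was returned.

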